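# Find the rocking cover of the bench service box and push it open

### The arm

A 6-joint arm with a two-finger parallel gripper is mounted at the origin on the work surface. World frame = base frame: x ahead of the robot, y to its left, z up, the work surface at z = 0. Lengths are in m, angles in rad, forces in N, time in s.
With the tool pointing down it reaches from about 0.25 to 0.85 m from the base axis. Payload 12.5 kg.
Tool frame: the origin (TCP) lies at the very end of the fingers, on their centre line; the grasp point (between the pads) lies 19 mm behind it (robot.grasp_offset is the z of the grasp point in the tool frame, in m); z points along the fingers, y is the direction in which the jaws open and shut (so a half turn about z gives the same grasp; the last joint's range is limited). The gripper opens to 93 mm and grips with 3 to 60 N. Pads are 15 mm wide; open, the fingers measure 128 mm over their backs; the gripper's body (75 mm by 188 mm) begins 65 mm behind the grasp point.
Start: joints at [1.064, 0.351, 1.652, -0, 1.139, -0.085], TCP at [0.225, 0.502, 0.189] pointing down, gripper open.
Joint ranges: [-2.75, 2.75], [-0.79, 2.1], [0.01, 2.65], [-1.57, 4.71], [0.07, 3.14], [-2.87, 2.87]. Speed limits (rad/s): [2.22, 2.22, 2.79, 3.14, 3.14, 3.14].

### API

Orientations are given as a rotation vector (axis times angle).
In Python, from plant import monitor, viewer, workorder, robot gives the robot as it stands.
- The arm moves only by the tool carry_out, never from a script. Its argument "series" is one flat list of numbers, 7 for each row, row after row: the shift along the world's x, y, z in m, then the turn, a rotation vector about the world's x, y, z in degrees, then the opening, from 0 (shut) to 1 (fully open). In form: [tx, ty, tz, wx, wy, wz, fingers, tx, ty, tz, wx, wy, wz, fingers, ...]. A call has 1 to 5 rows; each row is the pose to reach, as a shift and turn from the pose commanded when the call began; what a row does not reach only later rows make up. A row lasts 1/12 s, in which the tool goes at most 41.7 mm and 7.16 degrees, less where a joint would pass 70% of its speed; a pose out of reach is approached as far as the arm can. A call with a gripper value outside its range is refused whole. The fingers move at their own pace and stop on an object; "squeeze" is the grip in N (left out, the last holds). Time passes only in rows, so rows that repeat a pose let the fingers close. It gives the time, the measured TCP pose, the force and the opening at its end, in the units of the state.
- monitor.state(): the state, without advancing time (a new reading comes with each control period).
- viewer.grab_frame(name): name is "scene" or "top"; returns a dict with "frame" (384x512x3 uint8, red, green, blue), "fx", "fy", "cx", "cy" (pixels), "extrinsics" (4x4, takes a point from camera to world coordinates). Camera axes: x right, y up, looking along -z (the intrinsics and any distortion apply to the point x, -y, -z); pixel columns grow to the right and rows downward; lengths in m; the calibration is good to about 2 mm. A picture is of the moment at which its call begins. There is no depth.
- workorder.sign_off(): hands the job in, once; it reports no verdict.
The state is a dict: "time": time; "q": joint angles; "qd": joint speeds; "joint_efforts": joint torques, N m; "tool_pos": TCP position; "tcp_rot": TCP orientation; "contact_force": force on the tool from outside, world axes, zero at the start; "ft_torque": the same for the moment, N m; "opening": finger opening in m.
Only numpy, scipy, OpenCV 4.12 (cv2) and the standard library are available. Lean on these libraries where they do the work, as an engineer would, in place of code of your own. Each camera call takes 0.05 s, during which the arm holds its last target.

### The job

The sockets in the bench-top service box are under one of its four identical covers: press with the fingertips on the ribbed front pad of one cover after another until you find the one that rocks, then push that cover up and over, without flinging it, until it stands upright by itself with the compartment open. Only press and push: do not grip a cover between the fingers, and leave the other covers shut and the tools and jars where they are.

Things in the scene. Friction and masses are not known exactly. Their poses are not given: they have to be found in the camera images.
- service_box: Painted metal box fixed on the bench, 162 mm deep (x), 506 long (y), 80 high; origin at the centre of its underside, x to its rear (away from the robot). In its top, flush with the 14 mm front and rear rims, four identical aluminium covers at y = +147, +49, -49, -147 mm (covers 1 to 4); at each end a solid deck 55 mm long with a bystander on it. Compartments about 70 mm deep.
- cover1 (a joint): Tilt of cover 1, rad: 0 = shut and flush; grows as its front edge sinks and its rear edge rises; 1.57 = upright; 1.75 = at its stop, leaning to the robot. All covers: plate 130 (front to rear) x 92 x 6 mm on a cross pin (along y) 50 mm behind the front edge and 3 mm below the top face, so 80 mm lies behind the pin. The pin is stiff: a cover stays at the angle where it is left.
- cover1_pad (a point): Middle of the ribbed pad of cover 1, on its top face, 20 mm behind its front edge; turns with it. x to its rear edge, z out of the top face; 80 mm above the bench when shut. Three covers are blanks resting on a rubber-faced front ledge, giving under 2 mm; one, not always the same, has no ledge: pressed on its pad it rocks at 2 to 7 N. Pressing behind the pin moves nothing.
- cover2 (a joint): Tilt of cover 2, rad: 0 = shut and flush; grows as its front edge sinks and its rear edge rises; 1.57 = upright; 1.75 = at its stop, leaning to the robot.
- cover2_pad (a point): Middle of the ribbed pad of cover 2, on its top face, 20 mm behind its front edge; turns with it. x to its rear edge, z out of the top face; 80 mm above the bench when shut.
- cover3 (a joint): Tilt of cover 3, rad: 0 = shut and flush; grows as its front edge sinks and its rear edge rises; 1.57 = upright; 1.75 = at its stop, leaning to the robot.
- cover3_pad (a point): Middle of the ribbed pad of cover 3, on its top face, 20 mm behind its front edge; turns with it. x to its rear edge, z out of the top face; 80 mm above the bench when shut.
- cover4 (a joint): Tilt of cover 4, rad: 0 = shut and flush; grows as its front edge sinks and its rear edge rises; 1.57 = upright; 1.75 = at its stop, leaning to the robot.
- cover4_pad (a point): Middle of the ribbed pad of cover 4, on its top face, 20 mm behind its front edge; turns with it. x to its rear edge, z out of the top face; 80 mm above the bench when shut.
- folder: White bone folder, 141 x 22 x 5 mm, lying in front of the service box; origin under the middle. A bystander: leave it where it is.
- cards: Stack of printed cards, 100 x 148 x 14 mm, lying in front of the box; origin at the centre of its underside. A bystander: leave it where it is.
- paste_jar: Paste jar, 60 mm across, 75 mm high, behind the box; origin at the centre of its underside. A bystander: leave it where it is.
- tape: Roll of brown paper tape lying flat, 72 mm across, 24 mm high, behind the box; origin at the centre of its underside. A bystander: leave it where it is.
- brush: Flat paste brush, 200 x 42 x 20 mm, lying along the box behind it; origin under its middle. A bystander: leave it where it is.
- clip_tin: Small round steel tin, 38 mm across, 34 mm high, on the box's left (+y) end deck; origin at the centre of its underside. A bystander: leave it where it is.
- weight: Brass paper weight with a knob, 40 mm across, 48 mm high, on the box's right (-y) end deck; origin at the centre of its underside. A bystander: leave it where it is.

How it is judged:
By the outcome, as a careful person would: the job done as asked, in the order asked, and still so for the second after the job is handed in, with the robot touching nothing.
It also fails if it takes over 54 s, if anything falls off the work surface, if the arm or the gripper's body presses on something with over 40 N, if the wrist force passes 120 N, or if a joint passes its speed limit or range.

## Working session

There is one attempt and no reset: what is moved stays moved. The work goes in short steps, Python scripts to look and compute and a tool call to move; the robot and the scene stay as the last step left them, time stands still between calls to the robot, and variables do not carry over. Pictures are saved under pics/ and viewed, and the job is handed in when it is done.

Besides the shell and the picture viewer there is one more tool, called after "Request:" as name(argument=value, ...), one argument or row to a line, values as JSON. carry_out: Moves the arm, as the interface text tells. Its arguments: {"type":"object","properties":{"series":{"type":"array"},"squeeze":{"type":"number"}},"required":["series"]}

```bash
mkdir -p pics; python3 - <<'E'
from plant import monitor, viewer, workorder, robot
import cv2,pickle
print(monitor.state())
for n in("scene","top"):
    f=viewer.grab_frame(n); cv2.imwrite(f"pics/{n}0.png",cv2.resize(f["frame"][:,:,::-1],(800,600),interpolation=cv2.INTER_CUBIC)); pickle.dump(f,open(n+"0.pkl","wb"))
    print(n,{k:v for k,v in f.items() if k!="frame"})
E
```

```text
{'time': 0.0, 'q': array([ 1.06438597e+00,  3.51231868e-01,  1.65244304e+00,  6.22846391e-06,
        1.13910550e+00, -8.45873448e-02]), 'qd': array([ 0.00040446,  0.00054913,  0.00167407, -0.0005276 ,  0.00084917,
        0.00073809]), 'joint_efforts': array([-5.60917288e-04, -4.97323287e+01, -2.85251284e+01,  6.98731653e-02,
        2.57543684e-02, -1.22453002e-04]), 'tool_pos': array([0.22496169, 0.50145996, 0.18839664]), 'tcp_rot': array([-6.57626839e-01, -3.07163165e+00,  1.78207442e-03]), 'contact_force': array([ 0.40815874,  0.41751759, -0.4497955 ]), 'ft_torque': array([ 0.00130937, -0.03578579,  0.01939565]), 'opening': 0.09296502439409791}
scene {'fx': 438.87421603817484, 'fy': 438.87421603817484, 'cx': 253.46079561485257, 'cy': 190.2806106230297, 'extrinsics': array([[-0.05625005, -0.59482711,  0.80188318,  1.39695204],
       [ 0.99841174, -0.03097784,  0.04705704,  0.0829919 ],
       [-0.0031502 ,  0.80325655,  0.59562488,  0.71689412],
       [ 0.        ,  0.        ,  0.        ,  1.        ]])}
top {'fx': 350.2257727563069, 'fy': 350.2257727563069, 'cx': 256.72245380571974, 'cy': 195.85781167564755, 'extrinsics': array([[-0.01706225,  0.99510975, -0.09729065,  0.47714736],
       [-0.99972928, -0.01543964,  0.01740662,  0.02337065],
       [ 0.01581936,  0.09756131,  0.99510378,  0.76004431],
       [ 0.        ,  0.        ,  0.        ,  1.        ]])}
```

View pics/scene0.png

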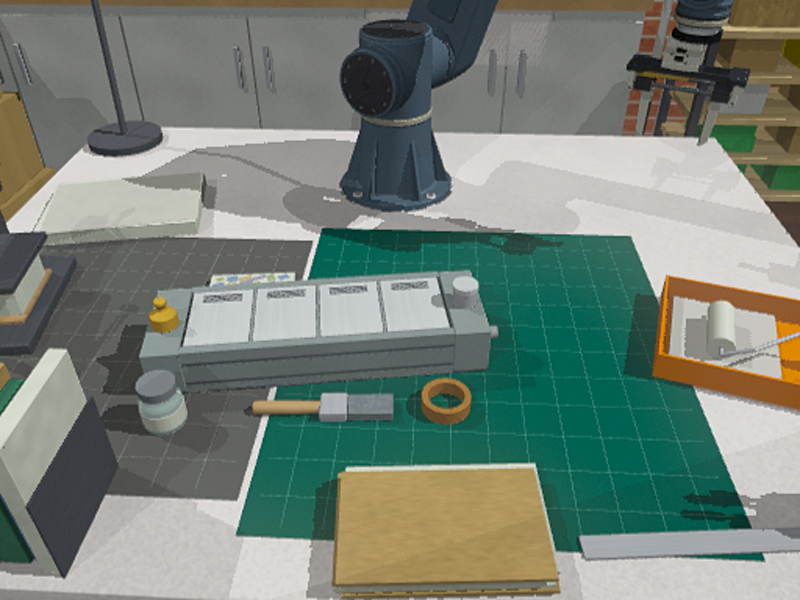

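View pics/top0.png

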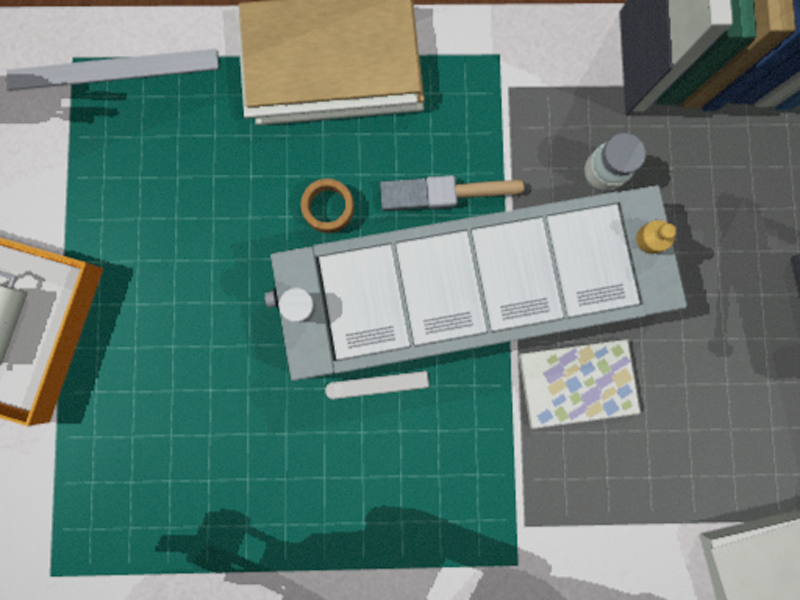

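Top view: the four covers run left to right, with pads near (370,340), (448,325), (524,308), (600,294). The box's top corners are about (272,252), (660,187), (686,306), (293,379).

```bash
cat > h.py <<'E'
import numpy as np,cv2,pickle
def ray(f,u,v):
    E=f["extrinsics"];d=np.array([(u-f["cx"])/f["fx"],-(v-f["cy"])/f["fy"],-1.]);return E[:3,3],E[:3,:3]@d
def atz(f,p,z,s=0.64):
    o,d=ray(f,p[0]*s,p[1]*s);return o+d*(z-o[2])/d[2]
def proj(f,P):
    E=f["extrinsics"];c=E[:3,:3].T@(np.asarray(P)-E[:3,3]);return np.array([f["cx"]+f["fx"]*c[0]/-c[2],f["cy"]-f["fy"]*c[1]/-c[2]])
E
python3 - <<'E'
from h import *
from scipy.optimize import least_squares
t=pickle.load(open("top0.pkl","rb"));s=pickle.load(open("scene0.pkl","rb"))
loc=np.array([[.081,.253],[.081,-.253],[-.081,-.253],[-.081,.253]])
px=[(272,252),(660,187),(686,306),(293,379)]
W=np.array([atz(t,p,.08)[:2] for p in px]);print(W)
print(np.linalg.norm(W-np.roll(W,-1,0),axis=1))
def tr(x,l):
    c,s_=np.cos(x[2]),np.sin(x[2]);return np.array([x[0]+c*l[0]-s_*l[1],x[1]+s_*l[0]+c*l[1]])
r=least_squares(lambda x:np.ravel([tr(x,l)-w for l,w in zip(loc,W)]),[.5,0,.1]);print(r.x,r.fun)
x=r.x
for i,y in enumerate((.147,.049,-.049,-.147)): print(i+1,tr(x,(-.045,y)),tr(x,(-.015,y)))
for n,f in(("top",t),("scene",s)):
    im=cv2.resize(f["frame"][:,:,::-1],None,fx=3,fy=3,interpolation=cv2.INTER_CUBIC)
    pts=list(loc)+[(a,y+b) for y in (.147,.049,-.049,-.147) for a in(-.065,.065) for b in(-.046,.046)]+[(-.045,y) for y in (.147,.049,-.049,-.147)]
    for l in pts:
        p=proj(f,[*tr(x,l),.08])*3+1;cv2.circle(im,(int(p[0]),int(p[1])),3,(0,0,255),1)
    im=im[330:780,480:1360] if n=="top" else im[480:780,250:1000]
    cv2.imwrite(f"pics/{n}_fit.png",cv2.resize(im,(800,int(800*im.shape[0]/im.shape[1]))))
E
```

```text
[[ 0.61434085  0.17253303]
 [ 0.69224107 -0.3240376 ]
 [ 0.53810425 -0.34725158]
 [ 0.45560451  0.14589262]]
[0.50264385 0.15587511 0.49999742 0.16095632]
[ 0.57507267 -0.08821588  0.16042598] [ 0.00027782  0.00194123  0.0032054  -0.00099075 -0.00257758 -0.00365445
 -0.00090565  0.00270397]
1 [0.50716891 0.0497083 ] [0.53678369 0.05450046]
2 [ 0.5228233  -0.04703332] [ 0.55243808 -0.04224116]
3 [ 0.5384777  -0.14377493] [ 0.56809248 -0.13898277]
4 [ 0.5541321  -0.24051655] [ 0.58374688 -0.23572438]
```

View pics/top_fit.png

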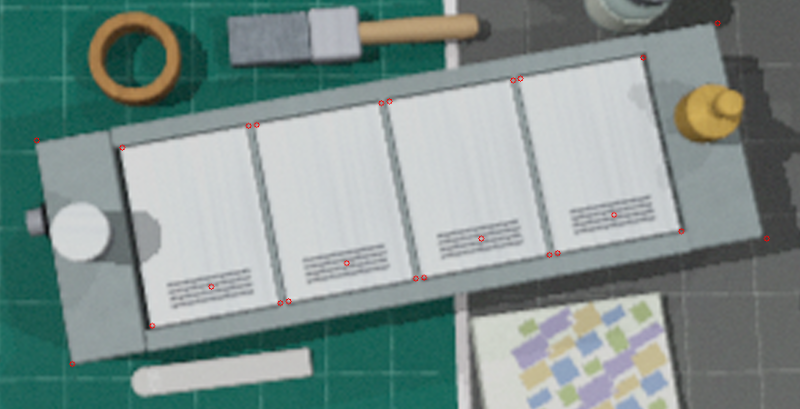

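View pics/scene_fit.png

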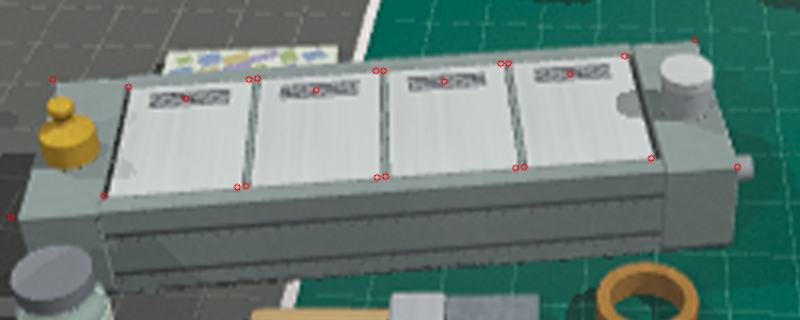

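The fitted marks sit on the box corners and on all four pads within about 2 px. The box is at (0.575, -0.088) with a yaw of 0.16 rad. I'll close the fingers and move above cover 1's pad.

Request:
carry_out(
  series=[0.022, -0.035, 0, 0, 0, 6.7, 0, 0.044, -0.07, 0, 0, 0, 13.4, 0, 0.066, -0.105, 0, 0, 0, 20.1, 0, 0.088, -0.14, 0, 0, 0, 26.8, 0, 0.11, -0.175, 0, 0, 0, 33.4, 0],
  squeeze=10,
)

```text
time: 0.52
tool_pos: [0.3276, 0.3383, 0.1888]
tcp_rot: [0.223, -3.133, 0.0]
contact_force: [0.9, 0.3, 0.8]
opening: 0.0641
```

Request:
carry_out(
  series=[0.022, -0.035, 0, 0, 0, 0, 0, 0.044, -0.07, 0, 0, 0, 0, 0, 0.066, -0.105, 0, 0, 0, 0, 0, 0.088, -0.14, 0, 0, 0, 0, 0, 0.11, -0.175, 0, 0, 0, 0, 0],
)

```text
time: 0.93
tool_pos: [0.4377, 0.1631, 0.1889]
tcp_rot: [0.214, -3.134, -0.0]
contact_force: [1.1, 0.2, 0.5]
opening: 0.0309
```

Request:
carry_out(
  series=[0.02, -0.034, 0, 0, 0, 0, 0, 0.04, -0.068, 0, 0, 0, 0, 0, 0.061, -0.102, 0, 0, 0, 0, 0, 0.061, -0.102, -0.035, 0, 0, 0, 0, 0.061, -0.102, -0.07, 0, 0, 0, 0],
)

```text
time: 1.35
tool_pos: [0.5, 0.0611, 0.119]
tcp_rot: [-0.208, 3.131, -0.0]
contact_force: [0.8, 1.2, 0.7]
opening: 0.0013
```

```bash
python3 - <<'E'
from plant import monitor
from scipy.spatial.transform import Rotation as R
s=monitor.state();print(s["time"],s["tool_pos"],s["contact_force"],s["opening"]);print(R.from_rotvec(s["tcp_rot"]).as_matrix().round(3))
E
```

```text
1.35 [0.49999438 0.06112256 0.11896375] [0.81547824 1.16722124 0.66616523] 0.0013210433778445975
[[-0.991 -0.132  0.004]
 [-0.132  0.991  0.   ]
 [-0.004 -0.    -1.   ]]
```

Request:
carry_out(
  series=[0.0, 0.0, -0.025, 0, 0, 1.6, 0, 0.0, 0.0, -0.032, 0, 0, 1.6, 0, 0.0, 0.0, -0.036, 0, 0, 1.6, 0, 0.0, 0.0, -0.038, 0, 0, 1.6, 0, 0, 0, -0.039, 0, 0, 1.6, 0],
)

```text
time: 1.77
tool_pos: [0.499, 0.0632, 0.0811]
tcp_rot: [-0.257, 3.129, -0.0]
contact_force: [-0.0, -0.1, -0.2]
opening: 0.0005
```

Request:
carry_out(
  series=[0.0, 0.0, -0.001, 0, 0, 0, 0, 0.0, 0.0, -0.0015, 0, 0, 0, 0, 0.0, 0.0, -0.002, 0, 0, 0, 0, 0.0, 0.0, -0.002, 0, 0, 0, 0, 0, 0, -0.002, 0, 0, 0, 0],
)

```text
time: 2.18
tool_pos: [0.4983, 0.063, 0.0783]
tcp_rot: [-0.257, 3.131, -0.0]
contact_force: [-0.2, 0.8, -0.1]
opening: 0.0005
```

Request:
carry_out(
  series=[0.0, 0.0, 0.005, 0, 0, 0, 0, 0.009, -0.013, 0.005, 0, 0, 0, 0, 0.009, -0.013, 0.0, 0, 0, 0, 0, 0.009, -0.013, -0.002, 0, 0, 0, 0, 0.009, -0.013, -0.002, 0, 0, 0, 0],
)

```text
time: 2.6
tool_pos: [0.5064, 0.0502, 0.0753]
tcp_rot: [0.256, -3.13, -0.0]
contact_force: [0.2, 0.3, 0.3]
opening: 0.0007
```

Request:
carry_out(
  series=[0.0, 0.0, -0.001, 0, 0, 0, 0, 0.0, 0.0, -0.0015, 0, 0, 0, 0, 0.0, 0.0, -0.002, 0, 0, 0, 0, 0.0, 0.0, -0.002, 0, 0, 0, 0, 0, 0, -0.002, 0, 0, 0, 0],
)

```text
time: 3.02
tool_pos: [0.5071, 0.0501, 0.074]
tcp_rot: [0.258, -3.131, 0.0]
contact_force: [-0.5, -0.1, -0.1]
opening: 0.0007
```

```bash
cat > look.py <<'E'
import sys
from h import *
from plant import viewer,monitor
tag=sys.argv[1]
ims=[]
for n,b in(("scene",(170,300,80,330)),("top",(110,250,160,450))):
    f=viewer.grab_frame(n);pickle.dump(f,open(f"{n}_{tag}.pkl","wb"))
    im=f["frame"][:,:,::-1][b[0]:b[1],b[2]:b[3]]
    k=500/im.shape[1]
    ims.append(cv2.resize(im,(500,int(im.shape[0]*k)),interpolation=cv2.INTER_CUBIC))
cv2.imwrite(f"pics/{tag}.png",np.vstack(ims)[:600])
s=monitor.state();print(s["time"],s["tool_pos"],s["contact_force"])
E
python3 look.py c1
```

```text
3.1167 [0.50716435 0.05005191 0.07400324] [-0.02959168  0.56413788 -0.04147253]
```

View pics/c1.png

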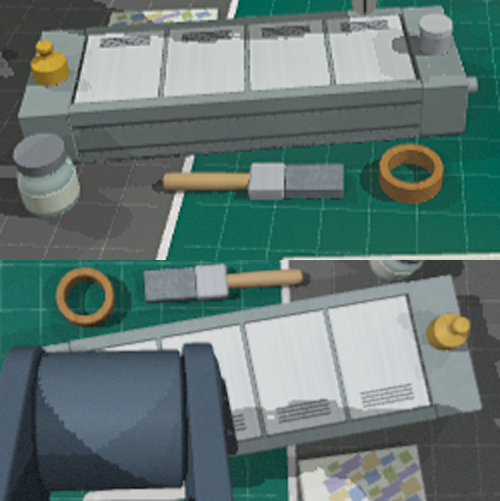

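```bash
python3 - <<'E'
from h import *
f=pickle.load(open("scene_c1.pkl","rb"))
P=proj(f,[.507,.050,.074]);print(P, proj(f,[.507,.05,.08]))
im=f["frame"][:,:,::-1][110:250,200:340]
im=cv2.resize(im,None,fx=4.2,fy=4.2,interpolation=cv2.INTER_CUBIC)
cv2.circle(im,(int((P[0]-200+.5)*4.2),int((P[1]-110+.5)*4.2)),4,(0,0,255),1)
cv2.imwrite("pics/c1z.png",im)
E
```

```text
[261.11255788 184.6930561 ] [261.12996267 182.74233714]
```

View pics/c1z.png

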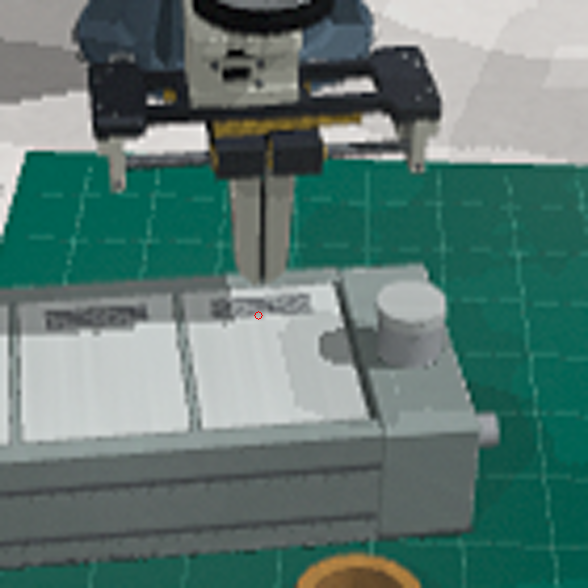

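```bash
python3 - <<'E'
from h import *
import numpy as np
from scipy.spatial.transform import Rotation as R
s=pickle.load(open("scene0.pkl","rb"))
M=R.from_rotvec([-.6576,-3.0716,.0018]).as_matrix()
T=np.array([.225,.5015,.1884])
im=s["frame"][:,:,::-1][0:110,380:500].copy()
im=cv2.resize(im,None,fx=5,fy=5,interpolation=cv2.INTER_CUBIC)
for y in(-.0465,.0465):
  for z in (0,-.05):
    P=proj(s,T+M@[0,y,z]);print(P);cv2.circle(im,(int((P[0]-380+.5)*5),int((P[1]+.5)*5)),4,(0,0,255),1)
cv2.imwrite("pics/s0z.png",im)
from plant import robot; print([a for a in dir(robot) if a[0]!='_'], robot.grasp_offset)
E
```

```text
[409.13958607  94.83174225]
[412.89767199  78.09022775]
[443.30695951 101.27354894]
[448.03149978  84.20802634]
['IKError', 'grasp_offset'] -0.0188
```

View pics/s0z.png

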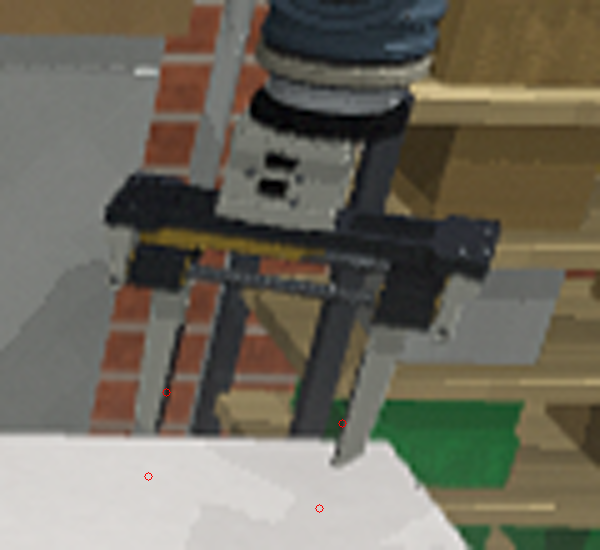

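The rendered fingertips sit about 8 px above where the reported TCP projects, at the start pose and here, so they look roughly 25 mm higher than reported. There is still no contact force, so I'll descend slowly until contact.

Request:
carry_out(
  series=[0.0, 0.0, -0.003, 0, 0, 0, 0, 0.0, 0.0, -0.006, 0, 0, 0, 0, 0.0, 0.0, -0.008, 0, 0, 0, 0, 0.0, 0.0, -0.01, 0, 0, 0, 0, 0, 0, -0.01, 0, 0, 0, 0],
)

```text
time: 3.53
tool_pos: [0.5069, 0.05, 0.0634]
tcp_rot: [0.257, -3.13, -0.0]
contact_force: [-0.1, -0.1, 0.1]
opening: 0.0002
```

Request:
carry_out(
  series=[0.0, 0.0, -0.001, 0, 0, 0, 0, 0.0, 0.0, -0.002, 0, 0, 0, 0, 0.0, 0.0, -0.003, 0, 0, 0, 0, 0.0, 0.0, -0.004, 0, 0, 0, 0, 0, 0, -0.004, 0, 0, 0, 0],
)

```text
time: 3.95
tool_pos: [0.5071, 0.05, 0.0598]
tcp_rot: [0.257, -3.131, -0.0]
contact_force: [-0.0, 0.4, -0.3]
opening: 0.0007
```

```bash
python3 look.py c2; python3 - <<'E'
from h import *
f=pickle.load(open("scene_c2.pkl","rb"))
im=f["frame"][:,:,::-1][110:250,200:340]
cv2.imwrite("pics/c2z.png",cv2.resize(im,None,fx=4.2,fy=4.2,interpolation=cv2.INTER_CUBIC))
E
```

```text
4.05 [0.50717479 0.05002995 0.0599542 ] [-0.23108343  0.74751005 -0.35635868]
```

View pics/c2z.png

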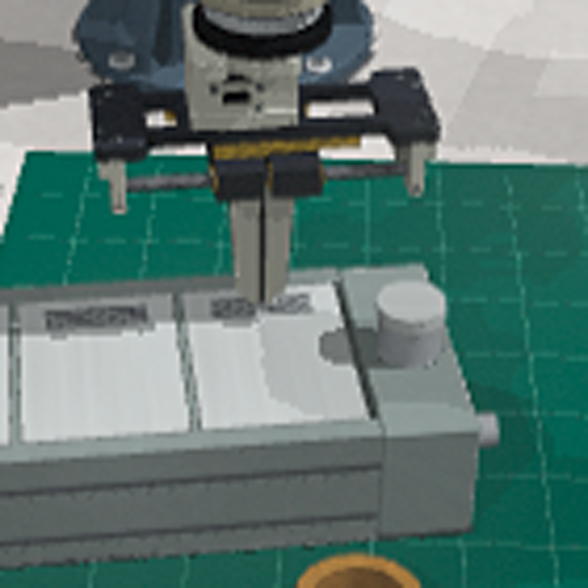

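The tip now appears level with the pad row at (262,302) but has no contact yet. I'll keep going gently.

Request:
carry_out(
  series=[0.0, 0.0, -0.001, 0, 0, 0, 0, 0.0, 0.0, -0.002, 0, 0, 0, 0, 0.0, 0.0, -0.003, 0, 0, 0, 0, 0.0, 0.0, -0.003, 0, 0, 0, 0, 0, 0, -0.003, 0, 0, 0, 0],
)

```text
time: 4.47
tool_pos: [0.5071, 0.05, 0.0569]
tcp_rot: [0.257, -3.131, -0.0]
contact_force: [0.4, -0.1, -0.0]
opening: 0.0006
```

Request:
carry_out(
  series=[0.0, 0.0, -0.001, 0, 0, 0, 0, 0.0, 0.0, -0.002, 0, 0, 0, 0, 0.0, 0.0, -0.002, 0, 0, 0, 0],
)

```text
time: 4.72
tool_pos: [0.5071, 0.05, 0.0547]
tcp_rot: [0.257, -3.131, -0.0]
contact_force: [-0.6, -0.1, -0.4]
opening: 0.0005
```

Request:
carry_out(
  series=[0.0, 0.0, -0.001, 0, 0, 0, 0, 0.0, 0.0, -0.002, 0, 0, 0, 0, 0.0, 0.0, -0.002, 0, 0, 0, 0],
)

```text
time: 4.97
tool_pos: [0.507, 0.05, 0.0527]
tcp_rot: [0.257, -3.131, -0.0]
contact_force: [-0.3, -0.2, -0.5]
opening: 0.0003
```

Request:
carry_out(
  series=[0.0, 0.0, -0.001, 0, 0, 0, 0, 0.0, 0.0, -0.002, 0, 0, 0, 0, 0.0, 0.0, -0.002, 0, 0, 0, 0],
)

```text
time: 5.22
tool_pos: [0.507, 0.05, 0.0507]
tcp_rot: [0.257, -3.131, -0.0]
contact_force: [-0.0, 0.0, 0.2]
opening: 0.0003
```

Request:
carry_out(
  series=[0.0, 0.0, -0.001, 0, 0, 0, 0, 0.0, 0.0, -0.002, 0, 0, 0, 0, 0.0, 0.0, -0.002, 0, 0, 0, 0],
)

```text
time: 5.47
tool_pos: [0.5072, 0.05, 0.0503]
tcp_rot: [-0.258, 3.131, -0.0]
contact_force: [-8.1, -0.9, 20.2]
opening: 0.0003
```

```bash
python3 look.py c3; python3 - <<'E'
from h import *
f=pickle.load(open("scene_c3.pkl","rb"))
im=f["frame"][:,:,::-1][160:220,220:320]
cv2.imwrite("pics/c3z.png",cv2.resize(im,None,fx=7,fy=7,interpolation=cv2.INTER_CUBIC))
E
```

```text
5.5667 [0.5072383  0.0500224  0.05028343] [-6.67156955 -0.74381206 20.63515195]
```

View pics/c3z.png

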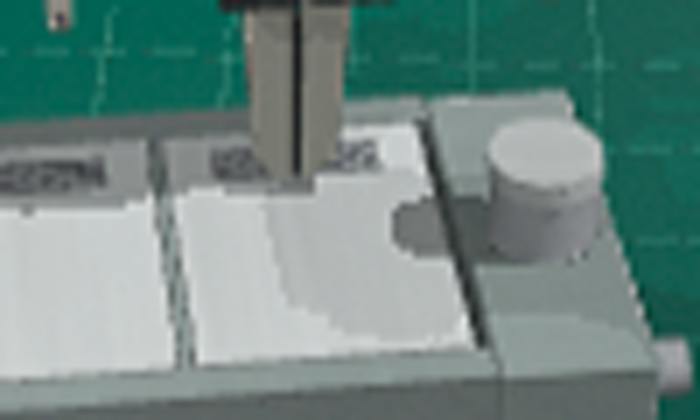

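Cover 1 is solid: 20 N at a reported z of 0.0503, and the tips are on the pad, so it's a blank. The reported z reads about 29.5 mm low. Next is cover 2.

Request:
carry_out(
  series=[0, 0, 0.01, 0, 0, 0, 0, 0.005, -0.032, 0.01, 0, 0, 0, 0, 0.0105, -0.065, 0.01, 0, 0, 0, 0, 0.0157, -0.097, 0.01, 0, 0, 0, 0, 0.0157, -0.097, 0.005, 0, 0, 0, 0],
)

```text
time: 5.98
tool_pos: [0.5245, -0.0513, 0.055]
tcp_rot: [-0.253, 3.128, -0.002]
contact_force: [-0.0, 0.3, -0.7]
opening: 0.0005
```

Request:
carry_out(
  series=[0, 0, -0.002, 0, 0, 0, 0, 0, 0, -0.003, 0, 0, 0, 0, 0, 0, -0.004, 0, 0, 0, 0, 0, 0, -0.005, 0, 0, 0, 0, 0, 0, -0.005, 0, 0, 0, 0],
)

```text
time: 6.4
tool_pos: [0.5226, -0.0462, 0.0489]
tcp_rot: [0.259, -3.13, -0.0]
contact_force: [-0.3, -0.9, 2.8]
opening: 0.0004
```

Request:
carry_out(
  series=[0, 0, -0.001, 0, 0, 0, 0, 0, 0, -0.002, 0, 0, 0, 0, 0, 0, -0.002, 0, 0, 0, 0],
)

```text
time: 6.65
tool_pos: [0.5228, -0.0466, 0.0468]
tcp_rot: [0.258, -3.131, -0.0]
contact_force: [-1.6, 0.6, 0.4]
opening: 0.0008
```

Request:
carry_out(
  series=[0, 0, -0.001, 0, 0, 0, 0, 0, 0, -0.002, 0, 0, 0, 0, 0, 0, -0.002, 0, 0, 0, 0],
)

```text
time: 6.9
tool_pos: [0.523, -0.0469, 0.0448]
tcp_rot: [-0.257, 3.131, 0.0]
contact_force: [-0.7, 1.0, 1.8]
opening: 0.0003
```

Cover 2 gives way: it has sunk more than 5 mm at 2–3 N. I'll keep pressing it slowly.

Request:
carry_out(
  series=[0, 0, -0.002, 0, 0, 0, 0, 0, 0, -0.004, 0, 0, 0, 0, 0, 0, -0.006, 0, 0, 0, 0, 0, 0, -0.008, 0, 0, 0, 0, 0, 0, -0.008, 0, 0, 0, 0],
)

```text
time: 7.32
tool_pos: [0.5227, -0.0471, 0.0365]
tcp_rot: [0.257, -3.13, 0.0]
contact_force: [-0.3, -1.0, -0.1]
opening: 0.0006
```

Request:
carry_out(
  series=[0, 0, -0.002, 0, 0, 0, 0, 0, 0, -0.004, 0, 0, 0, 0, 0, 0, -0.006, 0, 0, 0, 0, 0, 0, -0.007, 0, 0, 0, 0, 0, 0, -0.007, 0, 0, 0, 0],
)

```text
time: 7.73
tool_pos: [0.5226, -0.0469, 0.0296]
tcp_rot: [0.257, -3.13, -0.0]
contact_force: [-0.9, -0.1, 0.4]
opening: 0.0004
```

```bash
python3 look.py c4; python3 - <<'E'
from h import *
f=pickle.load(open("scene_c4.pkl","rb"))
im=f["frame"][:,:,::-1][110:250,140:340]
cv2.imwrite("pics/c4z.png",cv2.resize(im,None,fx=4,fy=4,interpolation=cv2.INTER_CUBIC))
E
```

```text
7.8333 [ 0.52261415 -0.04694442  0.02975169] [-0.03409557 -0.79090935  0.78740287]
```

View pics/c4z.png

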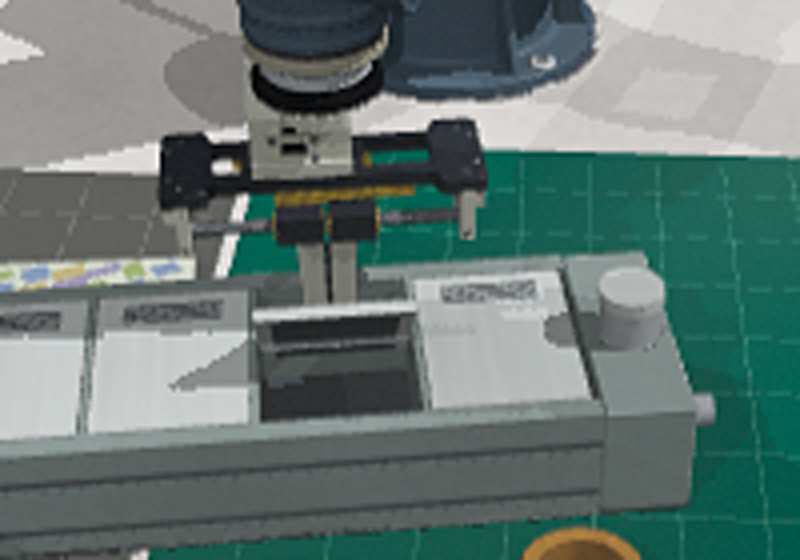

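Cover 2 is well open, with its rear edge at full-frame pixel (223.7, 187.5). I'll estimate the angle from that.

```bash
cat >> h.py <<'E'
X=(0.57507,-0.08822,0.16043)
def loc(x,y,z):
    c,s=np.cos(X[2]),np.sin(X[2]);return np.array([X[0]+c*x-s*y,X[1]+s*x+c*y,z])
def pl(th,a,n,y=.049): # a along plate behind pin, n normal (top +.003)
    return loc(-.015+a*np.cos(th)-n*np.sin(th),y,.077+a*np.sin(th)+n*np.cos(th))
E
python3 - <<'E'
from h import *
f=pickle.load(open("scene_c4.pkl","rb"))
for th in np.arange(.3,1.8,.1): print(round(th,1),proj(f,pl(th,.08,.003)).round(1),proj(f,pl(th,.08,-.003)).round(1), pl(th,.08,0).round(3))
E
```

```text
0.3 [223.4 204.1] [223.5 206.6] [ 0.628 -0.03   0.101]
0.4 [223.2 200.7] [223.3 203.3] [ 0.625 -0.03   0.108]
0.5 [222.9 197.2] [223.1 199.9] [ 0.622 -0.031  0.115]
0.6 [222.7 193.7] [222.9 196.3] [ 0.618 -0.032  0.122]
0.7 [222.5 190.1] [222.7 192.8] [ 0.613 -0.032  0.129]
0.8 [222.2 186.6] [222.4 189.2] [ 0.607 -0.033  0.134]
0.9 [222.  183.2] [222.2 185.7] [ 0.602 -0.034  0.14 ]
1.0 [221.8 179.9] [222.  182.3] [ 0.595 -0.035  0.144]
1.1 [221.6 176.7] [221.7 179.1] [ 0.588 -0.036  0.148]
1.2 [221.4 173.8] [221.5 176. ] [ 0.581 -0.038  0.152]
1.3 [221.2 171.1] [221.3 173.1] [ 0.574 -0.039  0.154]
1.4 [221.  168.7] [221.1 170.5] [ 0.566 -0.04   0.156]
1.5 [220.8 166.5] [220.9 168.1] [ 0.558 -0.041  0.157]
1.6 [220.7 164.7] [220.8 166. ] [ 0.55  -0.043  0.157]
1.7 [220.5 163.2] [220.6 164.3] [ 0.542 -0.044  0.156]
```

θ ≈ 0.78 rad. Now I'll retract up, go behind the raised edge and push it toward the robot.

Request:
carry_out(
  series=[0, 0, 0.04, 0, 0, 0, 0, 0, 0, 0.08, 0, 0, 0, 0, 0, 0, 0.12, 0, 0, 0, 0, 0.015, 0.0025, 0.14, 0, 0, 0, 0, 0.05, 0.008, 0.14, 0, 0, 0, 0],
)

```text
time: 8.25
tool_pos: [0.5737, -0.0395, 0.1757]
tcp_rot: [-0.256, 3.125, -0.003]
contact_force: [0.1, -0.0, 0.4]
opening: 0.0005
```

Request:
carry_out(
  series=[0.04, 0.0065, 0, 0, 0, 0, 0, 0.085, 0.014, 0, 0, 0, 0, 0, 0.085, 0.014, 0, 0, 0, 0, 0, 0.085, 0.014, 0, 0, 0, 0, 0, 0.085, 0.014, -0.02, 0, 0, 0, 0],
)

```text
time: 8.67
tool_pos: [0.6591, -0.0251, 0.1526]
tcp_rot: [-0.257, 3.127, -0.001]
contact_force: [0.2, 0.4, 0.0]
opening: 0.0005
```

```bash
cat > lz.py <<'E'
import sys
from h import *
from plant import viewer,monitor
tag=sys.argv[1];f=viewer.grab_frame("scene");pickle.dump(f,open(f"scene_{tag}.pkl","wb"))
im=f["frame"][:,:,::-1][110:250,140:340]
cv2.imwrite(f"pics/{tag}.png",cv2.resize(im,None,fx=4,fy=4,interpolation=cv2.INTER_CUBIC))
s=monitor.state();p=s["tool_pos"];c,S=np.cos(X[2]),np.sin(X[2]);d=p[:2]-X[:2]
print(s["time"],p,s["contact_force"],"local",c*d[0]+S*d[1],-S*d[0]+c*d[1],"truez",p[2]+.0295)
E
python3 lz.py d1
```

```text
8.7167 [ 0.65608237 -0.02496824  0.14663518] [-1.34842567  0.42706398 -4.16475072] local 0.09007607249175163 0.049498387862017046 truez 0.17613517721744756
```

View pics/d1.png

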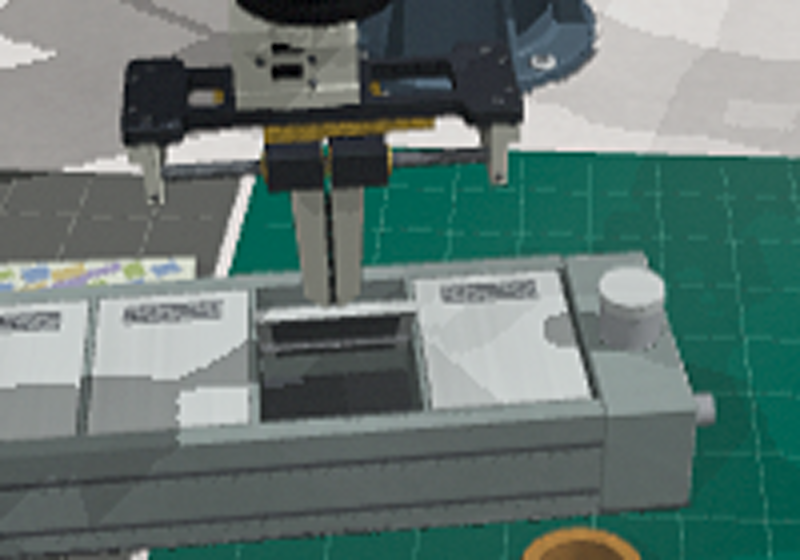

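Request:
carry_out(
  series=[0, 0, -0.025, 0, 0, 0, 0, 0, 0, -0.05, 0, 0, 0, 0, 0, 0, -0.066, 0, 0, 0, 0, 0, 0, -0.066, 0, 0, 0, 0],
)

```text
time: 9.05
tool_pos: [0.6547, -0.025, 0.0808]
tcp_rot: [0.256, -3.125, -0.002]
contact_force: [-0.5, -0.6, -1.0]
opening: 0.0007
```

```bash
python3 lz.py d2
```

```text
9.1 [ 0.65604046 -0.02507889  0.08305787] [0.63022727 0.32512617 0.2902556 ] local 0.09001701874367415 0.04939585178216562 truez 0.11255787327565955
```

View pics/d2.png

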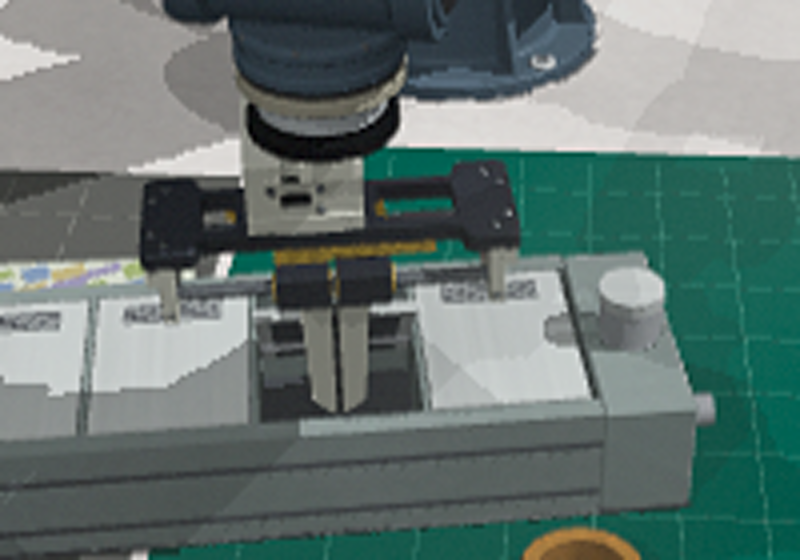

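The fingers are behind the plate with clear space around them. Pushing gently toward the robot.

Request:
carry_out(
  series=[-0.0148, -0.0024, 0, 0, 0, 0, 0, -0.0296, -0.0048, 0, 0, 0, 0, 0, -0.0336, -0.0054, 0, 0, 0, 0, 0, -0.0365, -0.0059, 0, 0, 0, 0, 0, -0.0395, -0.0064, 0, 0, 0, 0, 0],
)

```text
time: 9.52
tool_pos: [0.6189, -0.0315, 0.0852]
tcp_rot: [-0.257, 3.129, -0.001]
contact_force: [0.2, 0.7, -0.4]
opening: 0.0001
```

Request:
carry_out(
  series=[-0.003, -0.0005, 0, 0, 0, 0, 0, -0.006, -0.001, 0, 0, 0, 0, 0, -0.009, -0.0015, 0, 0, 0, 0, 0, -0.012, -0.002, 0, 0, 0, 0, 0, -0.015, -0.0025, 0, 0, 0, 0, 0],
)

```text
time: 9.93
tool_pos: [0.603, -0.0339, 0.0839]
tcp_rot: [0.257, -3.131, -0.0]
contact_force: [0.2, 0.1, 1.4]
opening: 0.0005
```

Request:
carry_out(
  series=[-0.003, -0.0005, 0, 0, 0, 0, 0, -0.006, -0.001, 0, 0, 0, 0, 0, -0.009, -0.0015, 0, 0, 0, 0, 0, -0.012, -0.002, 0, 0, 0, 0, 0, -0.015, -0.0025, 0, 0, 0, 0, 0],
)

```text
time: 10.35
tool_pos: [0.5879, -0.0364, 0.0839]
tcp_rot: [0.257, -3.131, -0.0]
contact_force: [0.9, -0.3, 0.1]
opening: 0.0002
```

```bash
python3 lz.py d3
```

```text
10.4 [ 0.58749997 -0.03647999  0.08382539] [ 0.36558073  0.30172047 -0.12973871] local 0.02053543862538091 0.04909000291828483 truez 0.11332538572037425
```

View pics/d3.png

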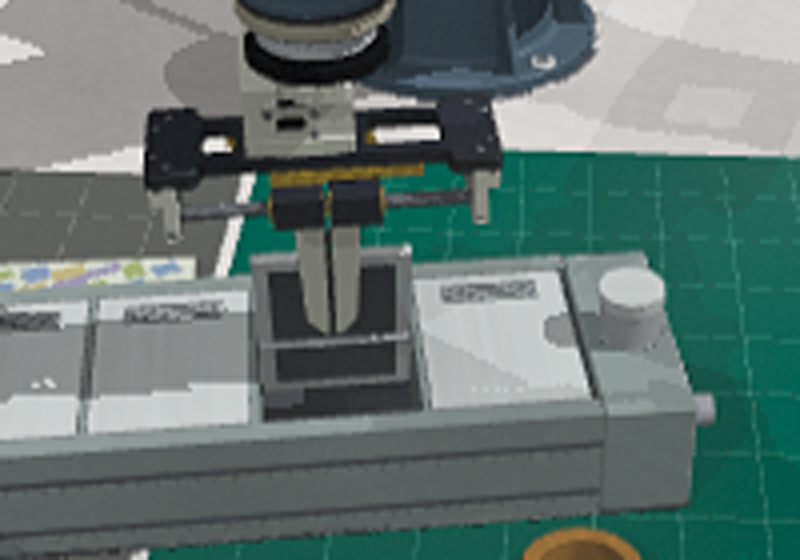

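The rear edge is at full-frame row ~173, so θ ≈ 1.2. Continuing.

Request:
carry_out(
  series=[-0.003, -0.0005, 0, 0, 0, 0, 0, -0.006, -0.001, 0, 0, 0, 0, 0, -0.009, -0.0015, 0, 0, 0, 0, 0, -0.012, -0.002, 0, 0, 0, 0, 0, -0.014, -0.0023, 0, 0, 0, 0, 0],
)

```text
time: 10.82
tool_pos: [0.5739, -0.0387, 0.0839]
tcp_rot: [0.257, -3.131, -0.0]
contact_force: [0.3, 1.1, 0.1]
opening: 0.0003
```

Request:
carry_out(
  series=[-0.002, -0.0003, 0, 0, 0, 0, 0, -0.004, -0.0006, 0, 0, 0, 0, 0, -0.006, -0.001, 0, 0, 0, 0, 0, -0.008, -0.0013, 0, 0, 0, 0, 0, -0.008, -0.0013, 0, 0, 0, 0, 0],
)

```text
time: 11.23
tool_pos: [0.566, -0.04, 0.0839]
tcp_rot: [0.257, -3.131, -0.0]
contact_force: [0.2, 0.2, -0.2]
opening: 0.0003
```

```bash
python3 lz.py d4
```

```text
11.2833 [ 0.56616122 -0.03999434  0.0839452 ] [-0.31787133  0.08376077 -0.94279884] local -0.001090686550924579 0.04902949620303477 truez 0.11344519850404725
```

View pics/d4.png

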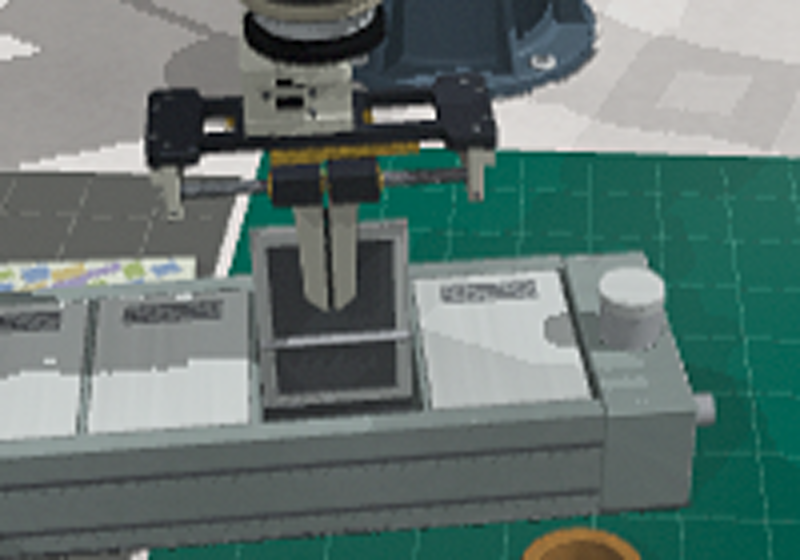

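θ is about 1.5 (top edge at row ~166). I'll push 3.5 mm more, then back off and look without contact.

Request:
carry_out(
  series=[-0.0015, -0.0002, 0, 0, 0, 0, 0, -0.0025, -0.0004, 0, 0, 0, 0, 0, -0.0035, -0.0006, 0, 0, 0, 0, 0, -0.0035, -0.0006, 0, 0, 0, 0, 0],
)

```text
time: 11.62
tool_pos: [0.5628, -0.0405, 0.084]
tcp_rot: [-0.257, 3.131, 0.0]
contact_force: [0.8, -0.1, -0.9]
opening: 0.0004
```

Request:
carry_out(
  series=[0.005, 0.0008, 0, 0, 0, 0, 0, 0.02, 0.0032, 0, 0, 0, 0, 0, 0.05, 0.008, 0, 0, 0, 0, 0, 0.08, 0.013, 0, 0, 0, 0, 0, 0.08, 0.013, 0.02, 0, 0, 0, 0],
)

```text
time: 12.03
tool_pos: [0.6446, -0.0266, 0.0999]
tcp_rot: [0.258, -3.127, -0.002]
contact_force: [0.1, 0.7, 0.2]
opening: 0.0007
```

Request:
carry_out(
  series=[0, 0, 0.04, 0, 0, 0, 0, 0, 0, 0.08, 0, 0, 0, 0, 0, 0, 0.12, 0, 0, 0, 0, 0, 0, 0.12, 0, 0, 0, 0],
)

```text
time: 12.37
tool_pos: [0.6462, -0.0278, 0.2324]
tcp_rot: [-0.257, 3.12, -0.004]
contact_force: [0.7, 0.5, 0.8]
opening: 0.0006
```

```bash
python3 lz.py d5
```

```text
12.4167 [ 0.64496837 -0.02767387  0.22839846] [-0.33180816 -0.61122543  0.1445277 ] local 0.07867258179860667 0.04860288455351006 truez 0.25789846238243036
```

View pics/d5.png

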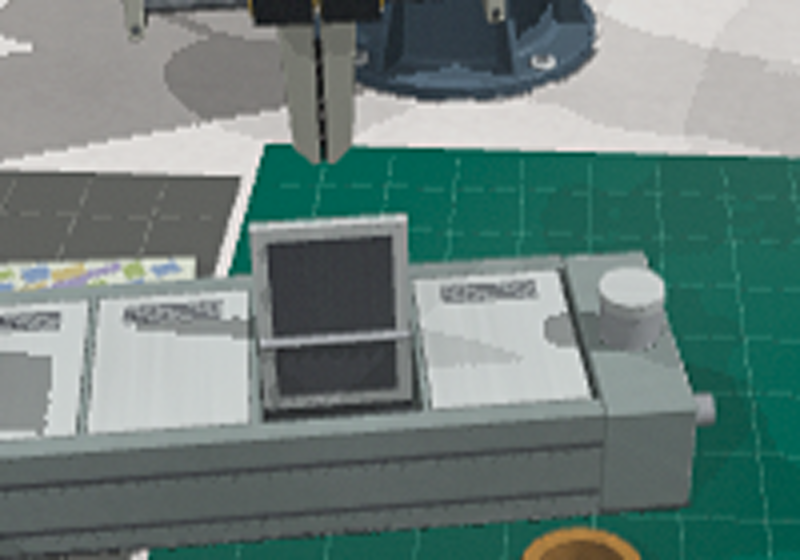

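Request:
carry_out(
  series=[0, 0.04, 0, 0, 0, 0, 0, -0.005, 0.08, 0, 0, 0, 0, 0, -0.015, 0.12, 0, 0, 0, 0, 0, -0.025, 0.16, 0, 0, 0, 0, 0, -0.04, 0.195, 0, 0, 0, 0, 0],
)

```text
time: 12.83
tool_pos: [0.6022, 0.1696, 0.2225]
tcp_rot: [0.257, -3.129, 0.0]
contact_force: [0.9, 0.8, -0.5]
opening: 0.0001
```

Request:
carry_out(
  series=[-0.015, 0.035, 0, 0, 0, 0, 0, -0.03, 0.07, 0, 0, 0, 0, 0, -0.05, 0.105, 0, 0, 0, 0, 0, -0.07, 0.14, 0, 0, 0, 0, 0, -0.09, 0.175, 0, 0, 0, 0, 0],
)

```text
time: 13.25
tool_pos: [0.5114, 0.3439, 0.2227]
tcp_rot: [0.257, -3.129, 0.001]
contact_force: [0.8, -0.1, 0.3]
opening: 0.0006
```

```bash
python3 look.py e1; python3 - <<'E'
from h import *
for n,b,k in(("scene",(140,240,120,320),4),("top",(110,250,160,360),4)):
    f=pickle.load(open(f"{n}_e1.pkl","rb"))
    im=f["frame"][:,:,::-1][b[0]:b[1],b[2]:b[3]]
    cv2.imwrite(f"pics/e1{n}.png",cv2.resize(im,None,fx=k,fy=k,interpolation=cv2.INTER_CUBIC))
E
```

```text
13.35 [0.50975956 0.3465641  0.22273236] [ 0.95059767 -0.16041922 -0.44736   ]
```

View pics/e1scene.png

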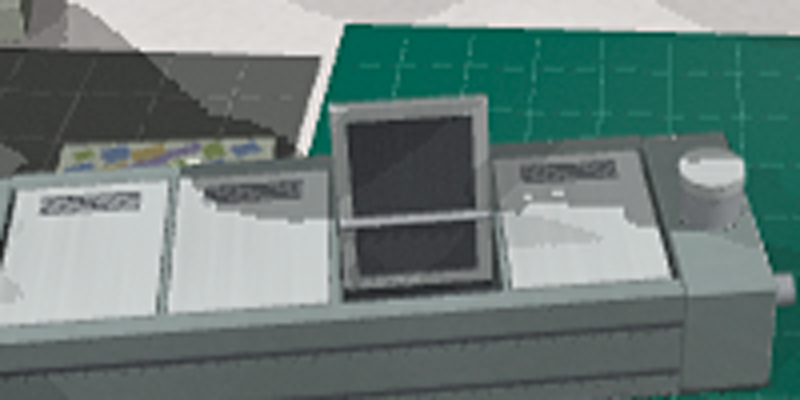

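View pics/e1top.png

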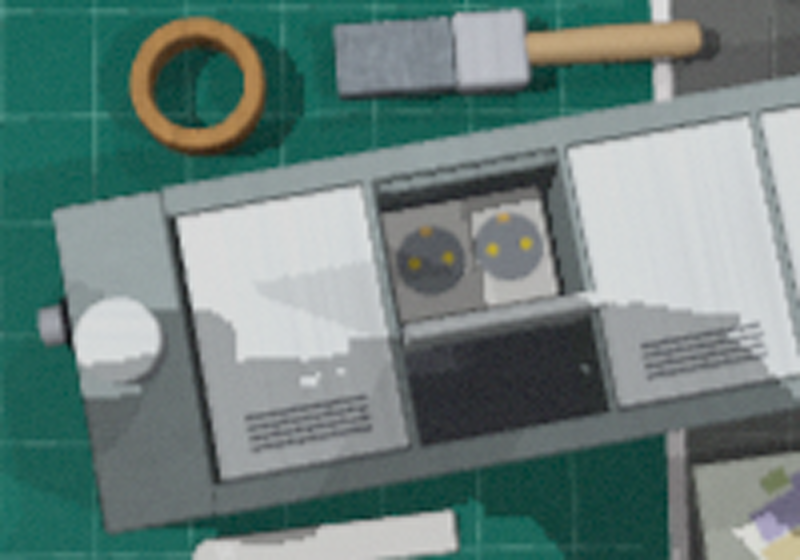

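```bash
python3 - <<'E'
from h import *
ims=[]
for n,b in(("scene",(150,225,190,260)),("top",(140,200,245,325))):
    f=pickle.load(open(f"{n}_e1.pkl","rb"));k=8
    # bias using shut covers' corners unavailable; print predicted
    row=[]
    for th in(1.45,1.57,1.7):
        im=f["frame"][:,:,::-1][b[0]:b[1],b[2]:b[3]];im=cv2.resize(im,None,fx=k*.45,fy=k*.45,interpolation=cv2.INTER_CUBIC);kk=k*.45
        for yy in(.003,.095):
          for a in(.08,-.05):
            for nn in(.003,-.003):
              if n=="top" and a<0: continue
              p=(proj(f,pl(th,a,nn,yy))-[b[2],b[0]]+.5)*kk;cv2.circle(im,tuple(int(v) for v in p),2,(0,0,255) if nn<0 else (255,0,0),1)
        for y in (.101,.193,-.003,-.095):
            for x in(-.065,.065):
              p=(proj(f,loc(x,y,.08))-[b[2],b[0]]+.5)*kk;cv2.circle(im,tuple(int(v) for v in p),2,(0,255,0),1)
        row.append(im)
    r=np.hstack(row);ims.append(cv2.resize(r,(800,int(r.shape[0]*800/r.shape[1]))))
cv2.imwrite("pics/e1fit.png",np.vstack(ims))
E
```

```text
(no output)
```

View pics/e1fit.png

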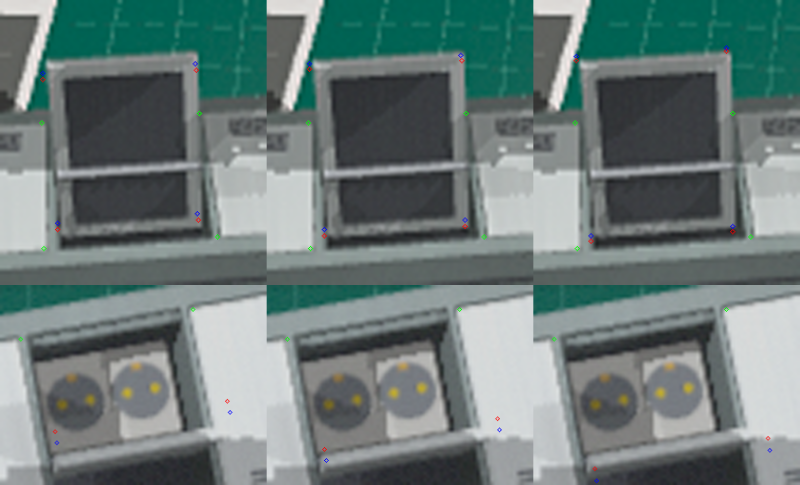

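The sockets are visible, and the overlay puts the cover at about 1.57–1.63 rad with the neighbours flush. I'll do one check that nothing else moved, then hand in.

```bash
python3 - <<'E'
from h import *
from plant import workorder,monitor,viewer
f0=pickle.load(open("top0.pkl","rb"))["frame"];f1=viewer.grab_frame("top")["frame"]
g0,g1=[cv2.cvtColor(f,cv2.COLOR_RGB2GRAY) for f in(f0,f1)]
for n,(x0,x1,y0,y1) in dict(tape=(188,230,110,150),brush=(240,338,108,138),jar=(370,416,82,124),weight=(402,436,136,166),tin=(174,204,180,210),folder=(205,278,234,258),cards=(330,412,214,276),c1=(205,262,158,232),c3=(304,358,138,212),c4=(350,410,130,202)).items():
    r=cv2.matchTemplate(g1[y0-8:y1+8,x0-8:x1+8],g0[y0:y1,x0:x1],cv2.TM_CCOEFF_NORMED);_,m,_,l=cv2.minMaxLoc(r);print(n,round(m,3),l[0]-8,l[1]-8)
print(monitor.state()["contact_force"],monitor.state()["qd"].round(3))
cv2.imwrite("pics/final.png",f1[:,:,::-1])
E
```

```text
tape 0.994 0 0
brush 0.998 0 0
jar 0.997 0 0
weight 0.998 0 0
tin 0.931 0 -1
folder 0.969 0 0
cards 0.89 0 0
c1 0.733 0 0
c3 0.626 0 0
c4 0.996 0 0
[ 0.13898254 -0.64463683 -0.23208406] [-0.063 -0.001 -0.004 -0.012  0.002 -0.027]
```

View pics/final.png

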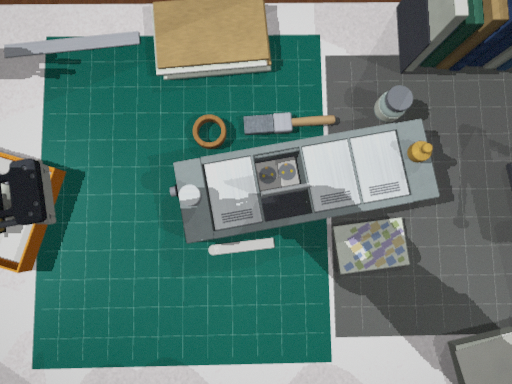

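Request:
carry_out(
  series=[0, 0, 0.005, 0, 0, 0, 0, 0, 0, 0.005, 0, 0, 0, 0, 0, 0, 0.005, 0, 0, 0, 0],
)

```text
time: 13.65
tool_pos: [0.5137, 0.3414, 0.229]
tcp_rot: [-0.255, 3.131, -0.0]
contact_force: [0.0, -1.0, -0.4]
opening: 0.0005
```

```bash
python3 -c "
from plant import workorder,monitor
print(monitor.state()['qd'].round(3)); print(workorder.sign_off())"
```

```text
[ 0.    -0.001  0.007 -0.    -0.003  0.002]
the job is handed in; nothing more can be done
None
```

Cover 2 is the one over the sockets. It now stands upright by itself with the compartment open, and I handed the job in at about 13.7 s of robot time.

**How it went:** I pressed cover 1's pad first; it held firm at 20 N, so it is a blank. Cover 2 sank at about 2–3 N. I pressed it down to roughly 0.78 rad, then went behind the raised rear edge and pushed it slowly upright with closed fingers. Covers 3 and 4 were never pressed.

**Last checks:**
- **Cover angle:** the camera overlays put it at about 1.57–1.63 rad. The scene view agrees best with about 1.57–1.65, and the top view with about 1.63. It looked the same in pictures about 1 s apart with the arm clear.
- **Sockets:** both are visible in the top view.
- **Other covers and objects:** covers 1, 3 and 4 still look shut. Image matching showed no shift for any bystander except the clip tin, which read 1 px. That is probably its changed shadow, as the arm was never near it. The match scores for covers 1 and 3 and the cards were lower, about 0.6–0.9; all three showed zero shift, and I put the scores down to changed shadows.
- **Robot:** the arm was still and touching nothing.

**Disagreement:** the fingertips reached the pad of cover 1 with a reported z about 29.5 mm lower than the stated pad height of 80 mm. The camera pictures also showed the fingertips 25–30 mm higher than reported. I corrected all later heights for this.

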